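Walk the forming die round and seat it on the fence

TASK

The heavy aluminium forming die stands skewed on the bench. Without gripping or lifting it, push its corners in turn with the fingertips to walk it round until its datum side (the long side next to the flat of the D-shaped plug) squarely faces the steel fence while still a finger's breadth clear of it, then push it up so that the whole datum side sits flush against the fence, not overhanging either end. Push only on the sides of the base: do not touch the polished plug, and leave everything else on the bench where it stands.

Things in the scene. Friction and masses are not known exactly. Their poses are not given: they have to be found in the camera images.
- die: Heavy loose forming die (0.75 to 1 kg): aluminium base 90 mm (its x) by 120 mm (its y), 26 mm high, with a D-shaped plug on top. Origin: centre of the underside; z up; +x points out of the datum side (long side next to the flat of the D). Starts turned 35 to 85 degrees counter-clockwise (from above) from facing the fence. Slides flat with 3 to 7 N of dry friction and stops when not pushed.
- plug: The polished, dark-anodised D-shaped aluminium plug fixed on top of the die, not to be touched: 72 mm long (die's y), 41 mm deep (die's x), 20 mm high, from 26 to 46 mm above the bench. Its flat is 18 mm from the die's centre on the die's +x (datum) side, 27 mm in from the datum edge; its arch bulges towards -x, to 23 mm from the die's centre. Origin: middle of the base's top face; axes as the die's.
- datum_left (a point): End of the datum side at the die's +y: on the vertical edge at die x = +45, y = +60 mm, 13 mm above the underside.
- datum_right (a point): End of the datum side at the die's -y: on the vertical edge at die x = +45, y = -60 mm, 13 mm above the underside.
- fence: Fixed straight steel bar, 300 mm long (its y), 25 mm thick, 30 mm high, bolted to the bench beyond the die. Origin: at the foot of its working face, middle of its length; the face is the plane x = 0 of this frame, looking to -x (towards the robot); the bar lies at x = 0 to 25 mm with two low feet behind it.
- band_one: Bystander: single white curved visor band, arc about 125 mm across, 30 mm high, standing on edge. Origin: underside.
- stud: Bystander: upright brass stud, 26 mm diameter, 40 mm high, near the right-hand end of the fence. Origin: centre of its underside.
- tape: Bystander: brown tape roll lying flat, 90 mm outer diameter, 24 mm high, near the left-hand end of the fence. Origin: centre of its underside.
- driver: Bystander: screwdriver lying on the bench, about 200 mm long along its x. Origin: underside.
- bottle: Bystander: upright bottle, 64 mm diameter, 170 mm high. Origin: centre of its underside.
- tray: Bystander: open black plastic tray, 120 x 170 mm, 40 mm high. Origin: centre of its underside.
Mind the look-alikes: they are no part of the job. Leave any red look-alike of the die alone.

How it is judged:
By the outcome, as a careful person would: the job done as asked, in the order asked, and still so for the second after the job is handed in, with the robot touching nothing.
It also fails if it takes over 72 s, if anything falls off the work surface, if the arm or the gripper's body presses on something with over 40 N, if the wrist force passes 120 N, or if a joint passes its speed limit or range.

ROBOT

A 7-joint arm with a two-finger parallel gripper is mounted at the origin on the work surface. World frame = base frame: x ahead of the robot, y to its left, z up, the work surface at z = 0. Lengths are in m, angles in rad, forces in N, time in s.
With the tool pointing down it reaches from about 0.35 to 0.9 m from the base axis. Payload 8.1 kg.
Tool frame: the origin (TCP) lies between the finger pads; the fingertips stand 14 mm ahead of it and the grasp point (between the pads) lies 5 mm behind it (r.tips_ahead is the distance from the TCP to the fingertips, in m); z points along the fingers, y is the line along which they close (so a half turn about z gives the same grasp; the last joint's range is limited). The gripper opens to 85 mm and grips with 20 to 120 N. Pads are 22 mm wide; open, the fingers measure 114 mm over their backs; the gripper's body (76 mm by 85 mm) begins 54 mm behind the grasp point. The pads swing forward as they close: fully open they stand 13 mm farther back than shut.
Start: joints at [1.033, 0.434, 0.025, 1.573, -0.012, 1.134, -0.075], TCP at [0.263, -0.567, 0.245] pointing down, gripper open.
Joint ranges: [-2.62, 2.62], [-0.44, 2.09], [-1.27, 1.32], [0.08, 2.57], [-1.32, 4.46], [0.12, 2], [-2.74, 2.74]. Speed limits (rad/s): [2.22, 2.22, 3.01, 3.01, 3.14, 3.14, 3.14].

INTERFACE

Orientations are given as [roll, pitch, yaw] about the fixed x, y, z axes, in that order (R = Rz(yaw) Ry(pitch) Rx(roll)).
In Python, from bench import r gives the robot as it stands.
- The arm moves only by the shell command python3 -m crank 'ROWS' [OPENING] [FORCE]. ROWS is a JSON object of lists of equal length, an entry for each row: "offset": the shift along the tool's x, y, z in mm, a list of three; "delta_rot": the turn, a rotation vector about the tool's x, y, z in degrees, a list of three. In form: {"offset": [[dx, dy, dz], ...], "delta_rot": [[rx, ry, rz], ...]}. A call has 1 to 5 rows; each row shifts and turns the commanded pose from where the row before left it, along the tool's axes as they then stand; what a row does not reach is not made up. A row lasts 1/8 s, in which the tool goes at most 62.5 mm and 10.7 degrees, less where a joint would pass 70% of its speed; a pose out of reach is approached as far as the arm can. A call is refused whole if a number of a shift passes 62.5 or a number of a turn 10.7, either way. A call with a gripper value outside its range is refused whole. OPENING is the finger opening in mm, from 0 to 85.4, set as the call begins (- or left out, the last holds). The fingers move at their own pace and stop on an object; FORCE is the grip in N (left out, the last holds). Time passes only in rows, so rows that do not move let the fingers close. It gives the time, the measured TCP pose, the force, the opening and the grip force at its end, in the units of the state.
- r.get_state(): the state, without advancing time (a new reading comes with each control period).
- r.get_image(name): name is "scene" or "top" or "wrist"; returns the picture (420x560x3 uint8, red, green, blue); there is no depth.
- r.camera_info(name): a dict with "fovy" (degrees; the focal length in pixels is half the picture's height over the tangent of half this angle, whatever the lens; pixels are square), "cx", "cy" (the principal point, pixels), "rvec" (rotation vector, rad) and "tvec" (3), from world to camera coordinates, as OpenCV has them. Camera axes: x right, y down, z forward; pixel columns grow to the right and rows downward; lengths in m; the calibration is good to about 2 mm. The wrist camera is an equidistant fisheye: a pixel r from the principal point sees the ray r / f radians off the axis. A picture is of the moment at which its call begins: read the wrist's pose just before it. camera_info takes no time and is no camera call; for the wrist camera it gives the pose at the moment of the call.
- r.finish_job(): hands the job in; it is judged then, once.
The state is a dict: "clock": time; "q": joint angles; "qvel": joint speeds; "joint_torque": joint torques, N m; "tool_pos": TCP position; "tcp_rot": TCP orientation; "contact_force": force on the tool from outside, world axes, zero at the start; "ft_torque": the same for the moment, N m; "gripper_width": finger opening in m; "grasp_force": force on a finger pad.
Only numpy, scipy, OpenCV 4.12 (cv2) and the standard library are available. Lean on these libraries where they do the work, as an engineer would, in place of code of your own. Each camera call takes 0.05 s, during which the arm holds its last target. There are 200 camera calls.

## Working session

There is one attempt and no reset: what is moved stays moved. The work goes in short steps, Python scripts to look and compute and a shell command to move; the robot and the scene stay as the last step left them, time stands still between calls to the robot, and variables do not carry over. Pictures are saved under pics/ and viewed, at most 10 in all, crops included, and the job is handed in when it is done.

```bash
ls; mkdir -p pics; python3 - <<'E'
from bench import r
import cv2
s=r.get_state(); print({k:s[k] for k in('clock','tool_pos','tcp_rot','gripper_width')})
for n in('top','scene'):
    cv2.imwrite(f'pics/{n}0.png',r.get_image(n)[:,:,::-1]); print(n,r.camera_info(n))
E
```

```text
pics
{'clock': 0.0, 'tool_pos': array([ 0.26299693, -0.56643146,  0.2445333 ]), 'tcp_rot': array([-3.14001776e+00,  1.54194356e-04,  4.34716973e-01]), 'gripper_width': 0.08528798942463076}
top {'fovy': 50.17349418881287, 'cx': 286.71215237570834, 'cy': 217.11598490607605, 'rvec': array([ 2.10633081, -2.13560613,  0.14248319]), 'tvec': array([0.02771443, 0.53113083, 1.01805063])}
scene {'fovy': 52.69840573929958, 'cx': 275.64402245557164, 'cy': 216.45019822788723, 'rvec': array([ 1.79509912,  1.51963799, -0.7125965 ]), 'tvec': array([-0.07954627, -0.29100426,  1.49461304])}
```

View pics/top0.png

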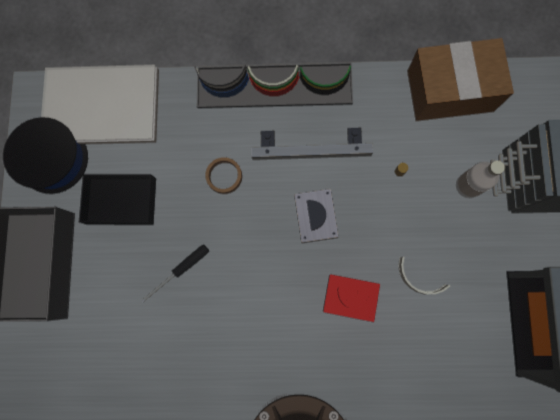

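View pics/scene0.png

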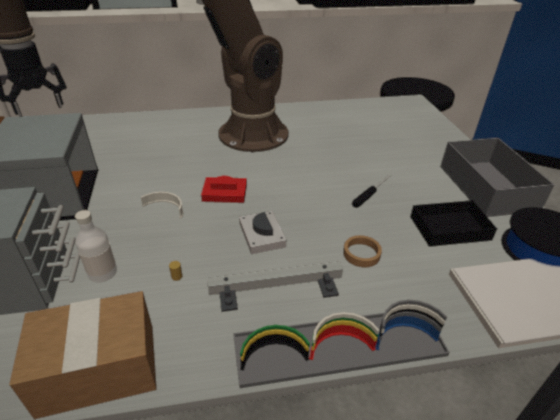

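The top view shows the aluminium die at about (317,216) and its red look-alike at (352,298). The fence face is near row 157, with the stud at (402,169) and the tape at (223,175). The bare aluminium die fits the description. I'll confirm it in an enlarged crop.

```bash
python3 - <<'E'
import cv2
i=cv2.imread('pics/top0.png')[130:260,240:415]
cv2.imwrite('pics/crop0.png',cv2.resize(cv2.convertScaleAbs(i,alpha=1.5),None,fx=4.5,fy=4.5,interpolation=cv2.INTER_CUBIC))
E
```

```text
(no output)
```

View pics/crop0.png

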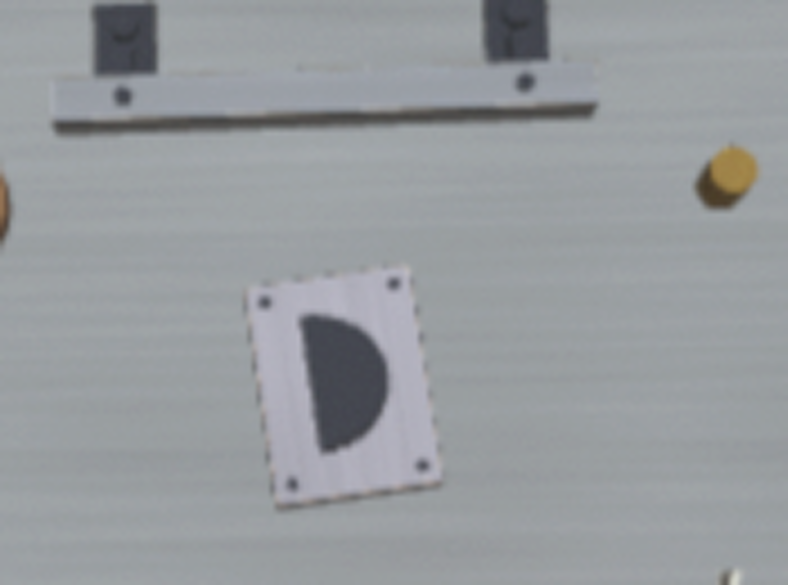

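The crop confirms it. It is the bare aluminium die with a dark D plug, its flat facing image left (world +y). Base corners in the crop are (248,290), (410,266), (440,484) and (278,505). The fence's top front edge runs from (53,122) to (597,103).

```bash
cat > h.py <<'E'
import numpy as np, cv2
from bench import r
def ray2plane(name,px,z):
    c=r.camera_info(name); f=210/np.tan(np.radians(c['fovy']/2))
    R=cv2.Rodrigues(c['rvec'])[0]; o=-R.T@c['tvec']
    px=np.atleast_2d(px).astype(float)
    d=np.c_[(px-[c['cx'],c['cy']])/f,np.ones(len(px))]@R
    return (o+d*((z-o[2])/d[:,2])[:,None])[:,:2]
def crop2px(p): return (np.array(p)+.5)/4.5-.5+[240,130]
def mask(img):
    b,g,rr=[img[:,:,k].astype(int) for k in range(3)]
    m=((b+rr-2*g>2)&(g>90)).astype(np.uint8)*255
    return m
E
python3 - <<'E'
from h import *
C=ray2plane('top',crop2px([(248,290),(410,266),(440,484),(278,505)]),.026)
print(C, C.mean(0)); print([np.linalg.norm(C[i]-C[i-1]) for i in range(4)])
d=C.mean(0)
x=(C[0]+C[3]-C[1]-C[2]); print('die yaw',np.degrees(np.arctan2(x[1],x[0])))
F=ray2plane('top',crop2px([(53,122),(597,103)]),.03); print('fence',F,np.linalg.norm(F[0]-F[1]),F.mean(0))
n=F[0]-F[1]; print('fence yaw',np.degrees(np.arctan2(-n[0],n[1])))
F=ray2plane('top',crop2px([(55,133),(596,117)]),0); print('foot',F,np.linalg.norm(F[0]-F[1]))
print('stud',ray2plane('top',[402,168],.04),'tape',ray2plane('top',[223,175],.024),'red',ray2plane('top',[[325,287],[329,276],[379,280]],.026),'band',ray2plane('top',[[403,258],[425,292],[449,286]],.03))
i=cv2.imread('pics/top0.png'); print(i[215,300],i[150,300],i[180,300],i[215,318], i[195,320])
m=mask(i)[130:260,240:415]; n,l,s,c=cv2.connectedComponentsWithStats(m); print(s[s[:,4]>80])
E
```

```text
[[ 0.59098657  0.0008355 ]
 [ 0.60263409 -0.08672817]
 [ 0.48408791 -0.09935246]
 [ 0.47417624 -0.01342248]] [ 0.5379712 -0.0496669]
[np.float64(0.11767728160562571), np.float64(0.0883349406096549), np.float64(0.11921648453480933), np.float64(0.0864997255196582)]
die yaw 97.08355068384681
fence [[ 0.68603019  0.10614132]
 [ 0.69050391 -0.19019599]] 0.2963710705314768 [ 0.68826705 -0.04202733]
fence yaw 0.864913759321083
foot [[ 0.68889924  0.10831891]
 [ 0.69184184 -0.1943547 ]] 0.3026879089041761
stud [[ 0.64720469 -0.25783821]] tape [[0.64264982 0.17688415]] red [[ 0.36709182 -0.06694195]
 [ 0.3925352  -0.07696819]
 [ 0.38182307 -0.19340263]] band [[ 0.43215176 -0.25095528]
 [ 0.35297454 -0.29725826]
 [ 0.36604997 -0.35313262]]
[127 118 119] [111 106 103] [112 110 106] [53 47 46] [125 117 118]
[[    0     0   175   130 21283]
 [   54    59    45    53  1353]]
```

```bash
cat >> h.py <<'E'
def proj(name,P):
    c=r.camera_info(name); f=210/np.tan(np.radians(c['fovy']/2))
    K=np.array([[f,0,c['cx']],[0,f,c['cy']],[0,0,1]])
    return cv2.projectPoints(np.array(P,float),c['rvec'],c['tvec'],K,None)[0][:,0]
def diepts(x,y,yaw,z=.026):
    a=np.radians(yaw); R=np.array([[np.cos(a),-np.sin(a)],[np.sin(a),np.cos(a)]])
    Q=np.array([[45,60],[45,-60],[-45,-60],[-45,60],[18,36],[18,-36]])/1e3
    zz=np.r_[[z]*4,[z+.02]*2]
    return np.c_[Q@R.T+[x,y],zz]
E
python3 - <<'E'
from h import *
print('tips',r.tips_ahead)
i=cv2.imread('pics/scene0.png'); k=5; x0,y0=200,190
o=cv2.resize(i[y0:y0+115,x0:x0+155],None,fx=k,fy=k,interpolation=cv2.INTER_CUBIC)
P=(proj('scene',diepts(.538,-.05,96.5))-[x0,y0]+.5)*k-.5
cv2.polylines(o,[P[:4].astype(int)],True,(0,0,255),1); cv2.line(o,*[tuple(map(int,p)) for p in P[4:]],(0,255,0),1)
a=np.radians(.9); F=[[.689+t*-np.sin(a),-.042+t*np.cos(a),.03] for t in(-.15,.15)]
P=(proj('scene',F)-[x0,y0]+.5)*k-.5; cv2.line(o,*[tuple(map(int,p)) for p in P],(255,0,0),1)
cv2.imwrite('pics/ov.png',o)
E
```

```text
tips 0.014
```

View pics/ov.png

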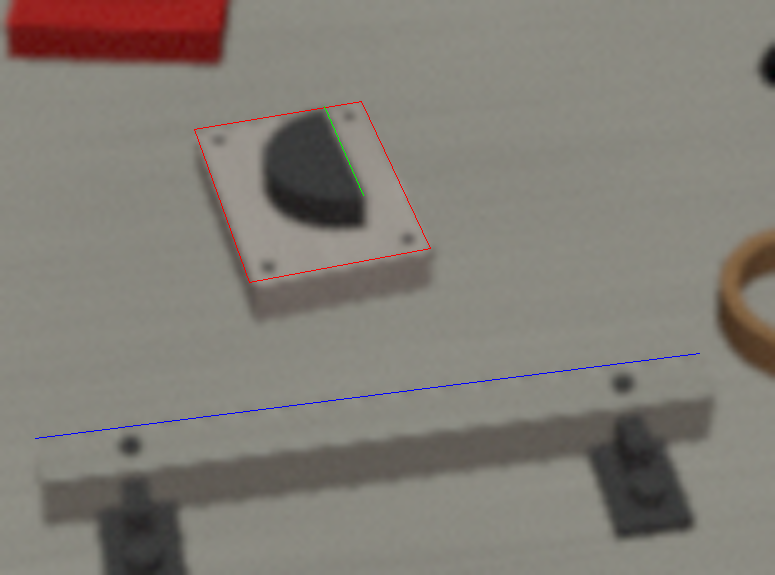

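The overlay agrees with both the die and the fence. The die is at about (0.538, -0.050) with yaw about 96.5°, and the fence yaw is about 0.9°. First push will be the far-left corner, towards -y, so I'm moving over there now.

```bash
python3 -m crank '{"offset": [[45,-35,0],[45,-35,0],[45,-35,0],[45,-35,0],[45,-35,0]], "delta_rot": [[0,0,0],[0,0,0],[0,0,0],[0,0,0],[0,0,0]]}' 0 20; python3 -m crank '{"offset": [[45,-35,0],[45,-35,0],[45,-35,0],[45,-35,0],[45,-35,0]], "delta_rot": [[0,0,0],[0,0,0],[0,0,0],[0,0,0],[0,0,0]]}'; python3 -m crank '{"offset": [[45,-40,10],[40,-40,10],[0,0,20],[0,0,20],[0,0,20]], "delta_rot": [[0,0,-9],[0,0,-9],[0,0,-9],[0,0,-9],[0,0,-9]]}'; cat >> h.py <<'E'
def rel(x,y,z=None):
    s=r.get_state(); p=s['tool_pos']; a=s['tcp_rot'][2]; d=(np.array([x,y])-p[:2])*1e3
    print('pos',p.round(4),'yaw',np.degrees(a).round(1),'t',s['clock'],'F',np.round(s['contact_force'],1))
    print('tool dx %.1f dy %.1f dz %.1f'%(d@[np.cos(a),np.sin(a)],d@[np.sin(a),-np.cos(a)],0 if z is None else (p[2]-z)*1e3))
E
python3 -c "
from h import *
rel(.58,.05,.025)"
```

```text
clock: 0.72
tool_pos: [0.3941, -0.3116, 0.2452]
tcp_rot: [-3.141, 0.0, 0.435]
contact_force: [0.2, 0.2, 0.4]
gripper_width: 0.0003
grasp_force: 0.0
clock: 1.35
tool_pos: [0.5244, -0.0583, 0.2452]
tcp_rot: [3.142, 0.0, 0.434]
contact_force: [0.6, -0.5, 0.1]
gripper_width: 0.0001
grasp_force: 0.0
clock: 1.98
tool_pos: [0.5585, 0.0509, 0.1643]
tcp_rot: [-3.141, 0.0, 1.226]
contact_force: [-0.2, -0.5, 0.7]
gripper_width: 0.0001
grasp_force: 0.0
pos [0.5585 0.0509 0.1643] yaw 70.2 t 1.975 F [-0.2 -0.5  0.7]
tool dx 6.4 dy 20.5 dz 139.3
```

```bash
python3 -m crank '{"offset": [[3,10,40],[3,10,40],[0,0,40],[0,0,15],[0,0,4]], "delta_rot": [[0,0,0],[0,0,0],[0,0,0],[0,0,0],[0,0,0]]}'; python3 -m crank '{"offset": [[-11,4,0],[-8,3,0],[-7,2.5,0],[-7,2.5,0],[-7,2.5,0]], "delta_rot": [[0,0,0],[0,0,0],[0,0,0],[0,0,0],[0,0,0]]}' && python3 -m crank '{"offset": [[-7,2.5,0],[-7,2.5,0],[-7,2.5,0],[-7,2.5,0],[0,0,0]], "delta_rot": [[0,0,0],[0,0,0],[0,0,0],[0,0,0],[0,0,0]]}'
```

```text
clock: 2.6
tool_pos: [0.5793, 0.0496, 0.0259]
tcp_rot: [-3.141, 0.001, 1.22]
contact_force: [0.6, 0.4, 1.0]
gripper_width: 0.0001
grasp_force: 0.0
clock: 3.22
tool_pos: [0.5805, 0.0079, 0.0268]
tcp_rot: [3.14, -0.002, 1.221]
contact_force: [1.8, 4.8, 0.5]
gripper_width: 0.0
grasp_force: 2.2
clock: 3.85
tool_pos: [0.5801, -0.0228, 0.0266]
tcp_rot: [3.14, -0.001, 1.22]
contact_force: [0.7, 0.4, -0.0]
gripper_width: -0.0001
grasp_force: 0.6
```

```bash
python3 -m crank '{"offset": [[15,-5,0],[15,-5,0],[10,-3,-50],[0,0,-60],[0,0,-20]], "delta_rot": [[0,0,0],[0,0,0],[0,0,0],[0,0,0],[0,0,0]]}' 85; cat >> h.py <<'E'
def look(n,x0=240,y0=130,w=175,hh=130,k=4.5):
    i=cv2.cvtColor(r.get_image('top'),cv2.COLOR_RGB2BGR)
    cv2.imwrite(f'pics/{n}_raw.png',i)
    m=mask(i); m[:y0+32]=0
    m=cv2.morphologyEx(m,cv2.MORPH_CLOSE,np.ones((5,5)))
    nn,l,s,c=cv2.connectedComponentsWithStats(m); j=1+np.argmax(s[1:,4])
    o=cv2.resize(i[y0:y0+hh,x0:x0+w],None,fx=k,fy=k,interpolation=cv2.INTER_CUBIC)
    cv2.imwrite(f'pics/{n}.png',cv2.convertScaleAbs(o,alpha=1.5)); print('blob',s[j],c[j])
E
python3 -c "
from h import *
look('a')"
```

```text
clock: 4.47
tool_pos: [0.5822, 0.0218, 0.16]
tcp_rot: [3.137, -0.002, 1.222]
contact_force: [-1.1, 0.1, -0.7]
gripper_width: 0.0848
grasp_force: 0.0
blob [ 24 216  29  65 800] [ 38.17875 245.01625]
```

View pics/a.png

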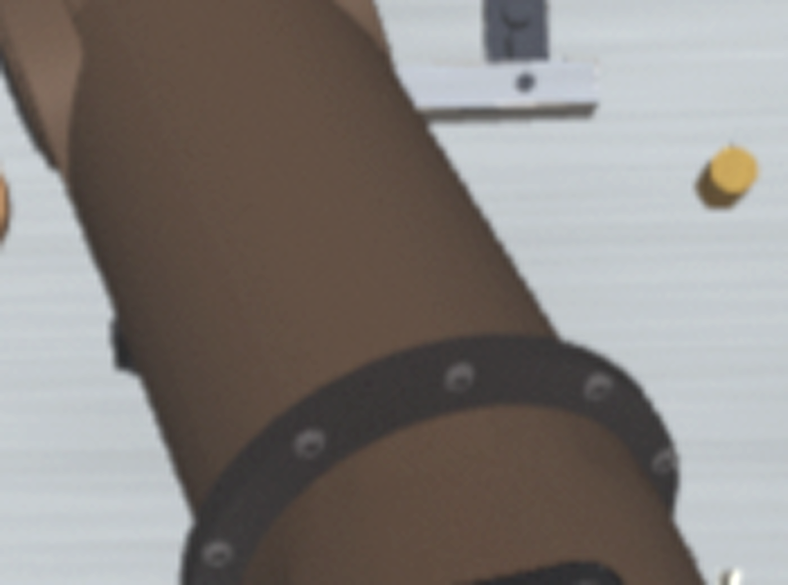

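The arm hides the die from the top camera. I'll go to the staging point behind the die and use the scene camera, which looks from the front.

```bash
python3 -m crank '{"offset": [[-46,-4,0],[-46,-4,0],[-46,-4,0],[-46,-3,0],[0,0,0]], "delta_rot": [[0,0,0],[0,0,0],[0,0,0],[0,0,0],[0,0,0]]}'; python3 - <<'E'
from h import *
s=r.get_image('scene')[:,:,::-1].copy(); cv2.imwrite('pics/s1.png',s)
k=4; x0,y0=190,170
o=cv2.resize(s[y0:y0+130,x0:x0+175],None,fx=k,fy=k,interpolation=cv2.INTER_CUBIC); cv2.imwrite('pics/s1c.png',cv2.convertScaleAbs(o,alpha=1.3))
E
```

```text
clock: 5.15
tool_pos: [0.5015, -0.1513, 0.1555]
tcp_rot: [-3.14, 0.002, 1.215]
contact_force: [0.1, 1.1, -0.4]
gripper_width: 0.0852
grasp_force: 0.0
```

View pics/s1c.png

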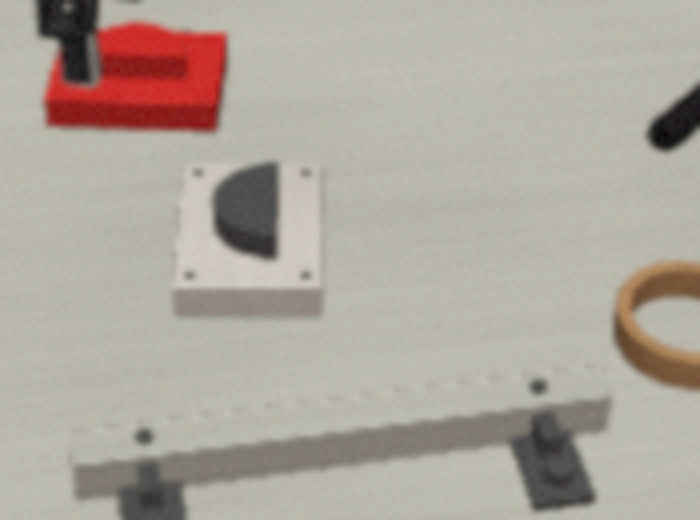

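The scene crop shows the die with its plug, turned part of the way. Its top corners are (323,164), (322,289), (174,289) and (183,164), with the flat to the right (+y).

```bash
cat >> h.py <<'E'
def fit(name,px,z=.026):
    C=ray2plane(name,px,z); M=np.array([[45,60],[45,-60],[-45,-60],[-45,60]])/1e3
    c=C.mean(0); D=C-c; a=np.arctan2((M[:,0]*D[:,1]-M[:,1]*D[:,0]).sum(),(M*D).sum())
    Rm=np.array([[np.cos(a),-np.sin(a)],[np.sin(a),np.cos(a)]])
    print('die c',c.round(4),'yaw',np.degrees(a).round(1),'resid mm',((C-c-M@Rm.T)*1e3).round(1).tolist()); return c,a
E
python3 - <<'E'
from h import *
c,a=fit('scene',(np.array([(323,164),(322,289),(174,289),(183,164)])+.5)/4-.5+[190,170])
u=np.array([np.cos(a),np.sin(a)])
for d in(.075,.056): rel(*(c-u*d),.024)
E
```

```text
die c [ 0.529  -0.0714] yaw 81.1 resid mm [[-0.7, 0.9], [0.7, -0.9], [0.9, 0.6], [-0.8, -0.6]]
pos [ 0.5027 -0.1488  0.1557] yaw 69.8 t 5.2 F [-0.   0.7  0.9]
tool dx 8.2 dy 12.7 dz 131.7
pos [ 0.5027 -0.1488  0.1557] yaw 69.8 t 5.2 F [-0.   0.7  0.9]
tool dx 26.8 dy 8.9 dz 131.7
```

```bash
python3 -m crank '{"offset": [[4,6,30],[4,7,40],[0,0,40],[0,0,15],[0,0,6]], "delta_rot": [[0,0,-5.6],[0,0,-5.6],[0,0,0],[0,0,0],[0,0,0]]}'; python3 - <<'E'
from h import *
a=np.radians(81.1); u=np.array([np.cos(a),np.sin(a)]); c=np.array([.529,-.0714])
rel(*(c-u*.056),.017)
E
```

```text
clock: 5.82
tool_pos: [0.5186, -0.1431, 0.0249]
tcp_rot: [-3.141, -0.0, 1.417]
contact_force: [0.1, 0.0, 0.4]
gripper_width: 0.085
grasp_force: 0.0
pos [ 0.5186 -0.1431  0.0249] yaw 81.2 t 5.825 F [0.1 0.  0.4]
tool dx 16.5 dy -0.8 dz 7.9
```

```bash
python3 -m crank '{"offset": [[0,0,4],[0,0,4],[5,0,0],[5,0,0],[5,0,0]], "delta_rot": [[0,0,0],[0,0,0],[0,0,0],[0,0,0],[0,0,0]]}' && python3 -m crank '{"offset": [[4,0,0],[6,-3.7,0],[6,-3.7,0],[6,-3.7,0],[6,-3.7,0]], "delta_rot": [[0,0,0],[0,0,4],[0,0,4],[0,0,4],[0,0,4]]}'&& python3 -m crank '{"offset": [[6,-3.7,0],[6,-3.7,0],[6,-3.7,0],[6,-3.7,0],[6,-3.7,0]], "delta_rot": [[0,0,4],[0,0,4],[0,0,4],[0,0,4],[0,0,4]]}'; python3 - <<'E'
from h import *
rel(0,0)
s=r.get_image('scene')[:,:,::-1].copy(); cv2.imwrite('pics/s2.png',s)
k=4; x0,y0=190,170
o=cv2.resize(s[y0:y0+130,x0:x0+175],None,fx=k,fy=k,interpolation=cv2.INTER_CUBIC); cv2.imwrite('pics/s2c.png',cv2.convertScaleAbs(o,alpha=1.3))
E
```

```text
clock: 6.45
tool_pos: [0.5209, -0.1292, 0.0176]
tcp_rot: [3.141, -0.0, 1.416]
contact_force: [0.6, 0.4, -1.4]
gripper_width: 0.0848
grasp_force: 0.0
clock: 7.08
tool_pos: [0.5123, -0.1006, 0.0175]
tcp_rot: [-3.141, 0.003, 1.133]
contact_force: [-3.6, -7.3, 3.6]
gripper_width: 0.0851
grasp_force: 3.9
clock: 7.7
tool_pos: [0.5115, -0.0659, 0.0173]
tcp_rot: [-3.141, 0.005, 0.783]
contact_force: [-6.7, -6.8, 7.4]
gripper_width: 0.0849
grasp_force: 4.8
pos [ 0.5115 -0.0659  0.0173] yaw 44.9 t 7.7 F [-6.7 -6.8  7.4]
tool dx -316.0 dy -407.7 dz 0.0
```

View pics/s2c.png

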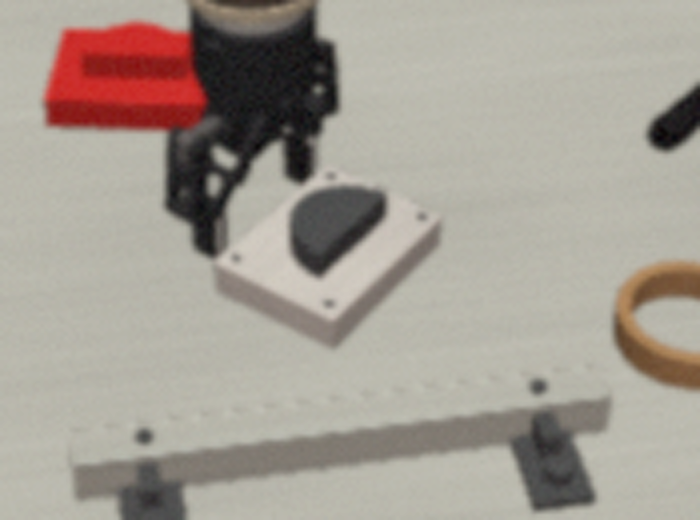

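The sweep works, with both fingertips on the back side. Visible corners in the crop are (441,219), (333,319) and (216,263), so yaw is about 45°, matching the tool. I'll continue round to square.

```bash
python3 -c "
from h import *
C=ray2plane('scene',(np.array([(441,219),(216,263),(333,319)])+.5)/4-.5+[190,170],.026); print(C,(C[0]+C[1])/2); d=C[0]-C[2]; print(np.degrees(np.arctan2(-d[0],d[1])))"
python3 -m crank '{"offset": [[6,-3.7,0],[6,-3.7,0],[6,-3.7,0],[6,-3.7,0],[6,-3.7,0]], "delta_rot": [[0,0,4],[0,0,4],[0,0,4],[0,0,4],[0,0,4]]}'; python3 -m crank '{"offset": [[6,-3.7,0],[6,-3.7,0],[6,-3.7,0],[6,-3.7,0],[0,0,0]], "delta_rot": [[0,0,4],[0,0,4],[0,0,4],[0,0,4],[0,0,0]]}'; python3 -c "
from h import *
rel(.57,0)"
```

```text
[[ 0.54299028  0.04753806]
 [ 0.56271226 -0.09712232]
 [ 0.62285638 -0.03503102]] [ 0.55285127 -0.02479213]
44.046667387022076
clock: 8.38
tool_pos: [0.5233, -0.0323, 0.017]
tcp_rot: [-3.141, 0.006, 0.435]
contact_force: [-9.8, -5.3, 8.7]
gripper_width: 0.0847
grasp_force: 5.3
clock: 9.0
tool_pos: [0.5428, -0.0088, 0.0168]
tcp_rot: [-3.141, 0.003, 0.159]
contact_force: [-4.2, 0.2, -1.1]
gripper_width: 0.0849
grasp_force: 2.0
pos [ 0.5428 -0.0088  0.0168] yaw 9.1 t 9.0 F [-4.2  0.2 -1.1]
tool dx 28.2 dy -4.4 dz 0.0
```

```bash
python3 -m crank '{"offset": [[6,-3.7,0],[6,-3.7,0],[4,0,0],[4,0,0],[4,0,0]], "delta_rot": [[0,0,4.1],[0,0,4.1],[0,0,0],[0,0,0],[0,0,0]]}' && python3 -m crank '{"offset": [[2,0,0],[0,0,0],[0,0,0]], "delta_rot": [[0,0,0],[0,0,0],[0,0,0]]}'; python3 - <<'E'
from h import *
rel(0,0)
s=r.get_image('scene')[:,:,::-1].copy(); k=6; x0,y0=190,180
o=cv2.resize(s[y0:y0+100,x0:x0+130],None,fx=k,fy=k,interpolation=cv2.INTER_CUBIC); cv2.imwrite('pics/s3c.png',cv2.convertScaleAbs(o,alpha=1.3))
E
```

```text
clock: 9.62
tool_pos: [0.5647, 0.0, 0.0167]
tcp_rot: [-3.141, 0.005, 0.017]
contact_force: [-8.1, -0.1, 4.3]
gripper_width: 0.0853
grasp_force: 4.1
clock: 10.0
tool_pos: [0.5675, -0.0, 0.0167]
tcp_rot: [-3.142, 0.004, 0.017]
contact_force: [-4.9, -0.4, 1.8]
gripper_width: 0.0852
grasp_force: 2.7
pos [ 0.5675 -0.      0.0167] yaw 1.0 t 10.0 F [-4.9 -0.4  1.8]
tool dx -567.4 dy -9.6 dz 0.0
```

View pics/s3c.png

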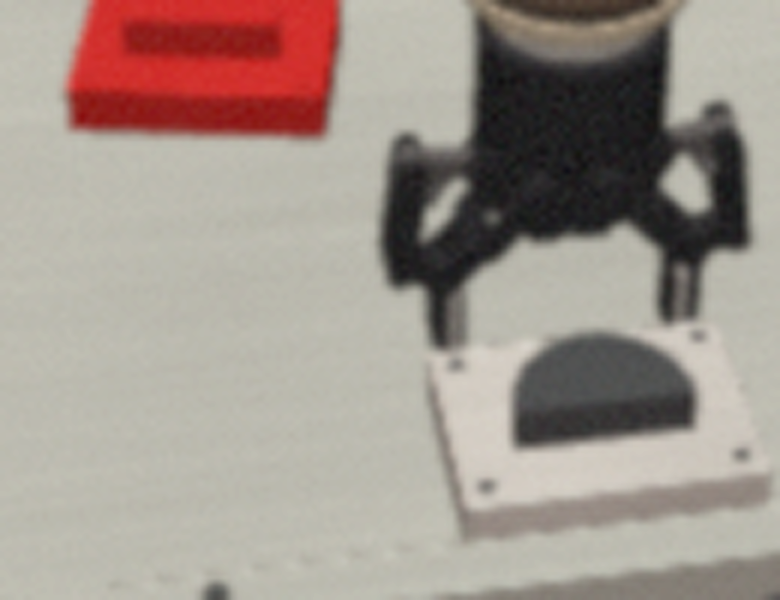

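The die looks square. Its top corners are at (772,472), (462,512), (428,352) and (711,322), with the fence's top front edge just below. Checking the gap in numbers.

```bash
python3 - <<'E'
from h import *
f=lambda p:(np.array(p)+.5)/6-.5+[190,180]
fit('scene',f([(772,472),(462,512),(428,352),(711,322)]))
i=cv2.imread('pics/scene0.png')
# fence working top edge from scene0 overlay crop (k=5): 
F=ray2plane('scene',(np.array([(40,439),(708,354)])+.5)/5-.5+[200,190],.03); print(F)
F=ray2plane('scene',f([(460,549),(760,512)]),.03); print(F)
E
```

```text
die c [0.6246 0.0021] yaw 0.7 resid mm [[-0.4, 0.4], [0.6, -0.3], [-0.7, 1.3], [0.5, -1.5]]
[[ 0.69207933 -0.19014619]
 [ 0.68741842  0.11168339]]
[[ 0.6935388  -0.06187234]
 [ 0.69244196  0.05195874]]
```

The die is square, about 19 mm clear of the fence and within its ends. Now pushing it home.

```bash
python3 -m crank '{"offset": [[4,0,0],[4,0,0],[4,0,0],[3,0,0],[0,0,0]], "delta_rot": [[0,0,0],[0,0,0],[0,0,0],[0,0,0],[0,0,0]]}' && python3 -m crank '{"offset": [[1,0,0],[1,0,0],[1,0,0]], "delta_rot": [[0,0,0],[0,0,0],[0,0,0]]}'
```

```text
clock: 10.68
tool_pos: [0.5825, 0.0002, 0.0167]
tcp_rot: [-3.142, 0.004, 0.017]
contact_force: [-5.9, 0.2, 2.2]
gripper_width: 0.0851
grasp_force: 2.8
clock: 11.05
tool_pos: [0.5847, 0.0002, 0.0167]
tcp_rot: [-3.142, 0.005, 0.017]
contact_force: [-8.5, -0.7, 3.6]
gripper_width: 0.0849
grasp_force: 4.1
```

```bash
python3 -m crank '{"offset": [[1,0,0],[0.5,0,0]], "delta_rot": [[0,0,0],[0,0,0]]}'
```

```text
clock: 11.3
tool_pos: [0.5863, 0.0002, 0.0167]
tcp_rot: [-3.142, 0.005, 0.017]
contact_force: [-7.6, -0.2, 4.4]
gripper_width: 0.0851
grasp_force: 4.1
```

```bash
for i in 1; do python3 -m crank '{"offset": [[1,0,0],[1,0,0]], "delta_rot": [[0,0,0],[0,0,0]]}'; done; python3 -m crank '{"offset": [[0.7,0,0],[0.7,0,0]], "delta_rot": [[0,0,0],[0,0,0]]}'
```

```text
clock: 11.55
tool_pos: [0.5878, 0.0003, 0.0167]
tcp_rot: [-3.142, 0.006, 0.017]
contact_force: [-11.4, -1.1, 9.0]
gripper_width: 0.0855
grasp_force: 5.7
clock: 11.8
tool_pos: [0.5879, 0.0003, 0.0167]
tcp_rot: [-3.142, 0.008, 0.017]
contact_force: [-16.2, -1.2, 12.2]
gripper_width: 0.0852
grasp_force: 8.0
```

The fence is met at x=0.588. I'll press a little more and wiggle the yaw slightly to seat both ends.

```bash
python3 -m crank '{"offset": [[0.7,0,0],[0,0,0],[0,0,0],[0,0,0]], "delta_rot": [[0,0,0],[0,0,0.8],[0,0,0.4],[0,0,0]]}'; python3 -m crank '{"offset": [[0,0,0],[0,0,0],[0,0,0],[0,0,0]], "delta_rot": [[0,0,-1.2],[0,0,-0.8],[0,0,-0.4],[0,0,0]]}'; python3 -m crank '{"offset": [[0,0,0],[0,0,0]], "delta_rot": [[0,0,1.2],[0,0,0]]}'
```

```text
clock: 12.3
tool_pos: [0.5876, 0.0007, 0.0165]
tcp_rot: [-3.142, 0.01, -0.002]
contact_force: [-16.6, -0.3, 12.3]
gripper_width: 0.085
grasp_force: 8.6
clock: 12.8
tool_pos: [0.5872, 0.0002, 0.0163]
tcp_rot: [-3.141, 0.011, 0.036]
contact_force: [-17.5, 1.1, 11.5]
gripper_width: 0.0851
grasp_force: 8.9
clock: 13.05
tool_pos: [0.5881, 0.0005, 0.0163]
tcp_rot: [-3.141, 0.009, 0.016]
contact_force: [-14.9, 0.8, 8.1]
gripper_width: 0.085
grasp_force: 7.4
```

```bash
python3 -m crank '{"offset": [[-5,0,0],[-20,0,0],[-30,0,-20],[0,0,-60],[0,0,-60]], "delta_rot": [[0,0,0],[0,0,0],[0,0,0],[0,0,0],[0,0,0]]}'; python3 -m crank '{"offset": [[-30,50,-10],[-30,50,0],[-30,50,0],[-30,50,0],[-30,50,0]], "delta_rot": [[0,0,0],[0,0,0],[0,0,0],[0,0,0],[0,0,0]]}'; python3 -m crank '{"offset": [[-20,50,0],[0,50,0],[0,50,0],[0,40,0],[0,0,0]], "delta_rot": [[0,0,0],[0,0,0],[0,0,0],[0,0,0],[0,0,0]]}'; python3 -c "
from h import *
i=cv2.cvtColor(r.get_image('top'),cv2.COLOR_RGB2BGR); cv2.imwrite('pics/f_raw.png',i)
a=cv2.resize(i[125:215,240:400],None,fx=5,fy=5,interpolation=cv2.INTER_CUBIC)
cv2.imwrite('pics/f.png',cv2.convertScaleAbs(a,alpha=1.5))"
```

```text
clock: 13.68
tool_pos: [0.5379, -0.0006, 0.159]
tcp_rot: [-3.142, -0.0, 0.017]
contact_force: [1.7, 0.3, -0.5]
gripper_width: 0.0849
grasp_force: 0.0
clock: 14.3
tool_pos: [0.3917, -0.2548, 0.1679]
tcp_rot: [3.14, -0.002, 0.017]
contact_force: [0.8, -0.1, 0.0]
gripper_width: 0.0845
grasp_force: 0.0
clock: 14.92
tool_pos: [0.3753, -0.4437, 0.167]
tcp_rot: [-3.14, -0.0, 0.016]
contact_force: [-0.1, 2.3, -2.0]
gripper_width: 0.0846
grasp_force: 1.3
```

View pics/f.png

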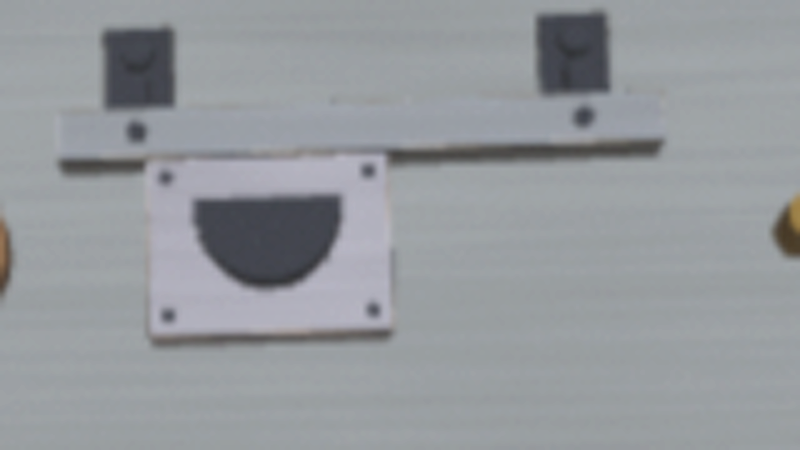

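The die sits flush along the fence. Its top edge runs from (148,160) to (388,153), well within the bar's ends at 58 and 662. Before handing in I'll check that the hand is free and the bystanders haven't moved.

```bash
python3 -c "
from h import *
s=r.get_state(); print(s['clock'],s['contact_force'].round(1),s['grasp_force'],abs(s['qvel']).max().round(3))
a=cv2.imread('pics/top0.png').astype(int);b=cv2.imread('pics/f_raw.png').astype(int)
m=(abs(a-b).max(2)>30).astype(np.uint8);n,l,st,c=cv2.connectedComponentsWithStats(m)
print(st[1:][st[1:,4]>15])"
python3 -m crank '{"offset": [[-15,0,-20],[0,0,0],[0,0,0]], "delta_rot": [[0,0,0],[0,0,0],[0,0,0]]}'
```

```text
14.975 [-0.3 -0.7  0.2] 0.11905715335160494 0.02
[[269 155  49   5 152]
 [279 164  29  19 431]
 [271 191  48   3  98]
 [307 200  19  30 418]
 [519 252  41  48 727]
 [489 272  19  16 246]
 [508 277  14   5  39]
 [534 292  13   7  63]
 [544 388  16  32 292]]
clock: 15.35
tool_pos: [0.36, -0.4438, 0.1882]
tcp_rot: [3.14, -0.001, 0.016]
contact_force: [-0.0, 1.1, -0.1]
gripper_width: 0.0845
grasp_force: 0.0
```

```bash
python3 -c "
from bench import r
print(r.finish_job())"
```

```text
the job is handed in; nothing more can be done
None
```

The job is handed in: I pushed the die round until it stood square about 19 mm clear of the fence, then pushed it up flush within the fence's ends, touching only its base sides, and the final picture shows nothing else on the bench moved (about 15 s used).

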